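# Show the weld root to the camera with an inspection mirror

## Task

Take the inspection mirror from its rest by the grip, bring its glass right under the yellow mark on the underside of the clamped weld coupon, about 10 cm below it, and angle the glass until the inspection camera sees the mark well inside the mirror, with grip and hand out of the camera's way. Finish while holding the mirror there in the air, still and at that angle; do not let go or put it down. Do not knock the rig, the coupon or the camera, and leave the other things on the bench where they are.

Things in the scene. Friction and masses are not known exactly. Their poses are not given: they have to be found in the camera images.
- mirror: Rigid inspection mirror, 0.14 kg, 255 mm long: red square grip 16 x 16 x 120 mm, thin steel stem 62 mm, black square frame 66 x 66 x 5 mm with the glass. Origin: centre of the grip. x along the grip towards the glass, z square to the glass on its reflecting side (up at the start), y across. Starts level in the rest, origin 48 mm above the bench; lifts straight up.
- mirror_face (a point): Centre of the glass (60 x 60 mm, flat), on its reflecting surface: 155 mm along x and 4 mm along z from the centre of the grip; same axes as mirror.
- rest: Fixed tool rest, base 120 x 70 mm, origin on the bench under its centre, x along the grip towards the glass. Two cheeks (44 mm wide, 4 mm thick, 42 mm either side of centre) hold the grip in notches, floor 40 mm and tops 51 mm above the bench; the 80 mm of grip between them (within 6 mm of the grip's middle) can be taken from above.
- rig: Fixed weld test rig; origin on the bench straight below the mark. Post 42 mm across, 414 mm tall at y = +155 mm, on a base plate 170 x 150 x 14 mm. Its blue clamp (x within 15 mm, from y = +50 mm to the post, height 190 to 295 mm) holds the coupon's +y edge. Camera bracket: 20 mm bars at 325 to 345 mm height, from the post to x = 315 mm, then along -y to y = -10 mm.
- coupon (a point): Centre of the coupon's underside, 220 mm up: level steel plate, 102 mm along the rig's x, 135 mm along its y, 8 mm thick. The weld runs along y; a yellow stripe across the top lies straight over the mark. The camera looks in from its +x side. Free space below it and on its -y and -x sides. Axes as rig.
- mark (a point): The yellow mark: dot 18 mm across on the weld root under the coupon, facing down, 216 mm above the bench, 12 mm from the coupon's centre towards its free (-y) edge; hidden from above and from the camera's direct view. Axes as rig.
- lens (a point): Front lens of the inspection camera (black, red ring, body 90 mm long behind the lens, hung from the bracket): 260 mm above the bench, 240 mm along the rig's x from the mark. It looks at the place 100 mm under the mark, with nothing between. Axes as rig.
- aim7 (a point): Point on the straight line from mark to lens (axes as rig). With the glass 70 mm straight under the mark, the perpendicular at the glass centre must pass through this point: it then halves the angle between the lines to mark and lens.
- aim10 (a point): The same for a glass 100 mm straight under the mark.
- aim13 (a point): The same for a glass 130 mm straight under the mark.
- wire_brush: Bystander, loose: brush with a wooden handle, lying flat, about 200 mm. Origin at its underside.
- chipping_hammer: Bystander, loose: steel chipping hammer lying flat, about 230 mm. Origin at its underside.
- spray_can: Bystander, loose: upright spray can, 56 mm across, 170 mm tall. Origin at its underside.
- spare_coupon: Bystander, loose: steel test plate 100 x 50 x 10 mm lying flat. Origin at its underside.
- weld_magnet: Bystander, loose: red arrow-shaped welding magnet, about 100 x 60 mm, 14 mm thick, lying flat. Origin at its underside.
- locking_pliers: Bystander, loose: steel locking pliers lying flat, about 190 mm long, 14 mm thick. Origin at its underside.

How it is judged (in metres and radians):
On the way, in this order (a step that is already met when the one before it is completed fails the run):
1. the mirror is lifted clear of its rest in the gripper (contact force between the fingers and mirror above 1 N and contact force between mirror and rig below 0.2 N and contact force between mirror and rest below 0.2 N and height (world z) of each of mirror_face, mirror above 0.05 m and z of mirror in the frame of rest above 0.075 m), for 0.2 s.
2. the held mirror shows the mark to the camera, and is still (contact force between the fingers and mirror above 1 N and contact force between mirror and rig below 0.2 N and contact force between mirror and rest below 0.2 N and height (world z) of each of mirror_face, mirror above 0.05 m and ((distance between mirror_face and mark between 0.055 and 0.086 m and x of aim7 in the frame of mirror_face between -0.024 and 0.024 m and y of aim7 in the frame of mirror_face between -0.024 and 0.024 m) or (distance between mirror_face and mark between 0.084 and 0.116 m and x of aim10 in the frame of mirror_face between -0.024 and 0.024 m and y of aim10 in the frame of mirror_face between -0.024 and 0.024 m) or (distance between mirror_face and mark between 0.114 and 0.15 m and x of aim13 in the frame of mirror_face between -0.024 and 0.024 m and y of aim13 in the frame of mirror_face between -0.024 and 0.024 m)) and z of mark in the frame of mirror_face above 0.03 m and z of lens in the frame of mirror_face above 0.05 m and horizontal distance between mirror_face and mark below 0.04 m and x of mirror in the frame of rig below 0.08 m and linear speed of mirror below 0.02 m/s and angular speed of mirror below 0.15 rad/s), for 0.5 s.
At the end, for the whole second after the job is handed in: Fingers alone hold the mirror, off rig and rest, over 50 mm up, still. Glass centre within 40 mm sideways of below the mark, 55 to 150 mm from it; the mark's reflection to the lens falls within 24 mm of glass centre along each side (about 8 degrees); grip centre under 80 mm along the rig's x (all of step 2); the arm keeps its last pose, push and grip.
It fails at once if the mirror strikes the rig (over 4 N) (contact force between mirror and rig above 4 N).
It fails at once if the robot strikes the rig (over 5 N) (contact force between any of the fingers, the arm and rig above 5 N).
It fails at once if a bystander is moved by over 30 mm (distance of any of wire_brush, chipping_hammer, spray_can, spare_coupon, weld_magnet, locking_pliers from where it was at the start of the episode above 0.03 m).
It also fails if it takes over 35 s, if anything falls off the work surface, if the arm or the gripper's body presses on something with over 40 N, if the wrist force passes 120 N, or if a joint passes its speed limit or range.

## Robot

A 7-joint arm with a two-finger parallel gripper is mounted at the origin on the work surface. World frame = base frame: x ahead of the robot, y to its left, z up, the work surface at z = 0. Lengths are in mm, angles in rad, forces in N, time in s.
With the tool pointing down it reaches from about 400 to 900 mm from the base axis. Payload 5.5 kg.
Tool frame: the origin (TCP) lies on the centre line of the jaws, within the pads' length; the fingertips stand 11 mm ahead of it and the grasp point (between the pads) lies 8 mm behind it; z points along the fingers, y is the direction in which the jaws open and shut (so a half turn about z gives the same grasp; the last joint's range is limited). The gripper opens to 85 mm and grips with 20 to 120 N. Pads are 22 mm wide; open, the fingers measure 114 mm over their backs; the gripper's body (76 mm by 85 mm) begins 54 mm behind the grasp point. The pads swing forward as they close: fully open they stand 13 mm farther back than shut.
Start: joints at [1.469, 0.501, -0.427, 1.55, 0.221, 1.138, -0.21], TCP at [231.929, -607.214, 216.51] pointing down, gripper open.
Joint ranges: [-2.88, 2.88], [-0.31, 2.03], [-1.54, 1.56], [0.2, 2.42], [-1.41, 4.55], [0.19, 2.02], [-2.57, 2.57]. Speed limits (rad/s): [2.57, 2.57, 3.14, 3.14, 3.14, 3.14, 3.14].

## Interface

Orientations are given as a unit quaternion [w, x, y, z].
In Python, from station import arm, capture, camera_params, nets gives the robot as it stands.
- The arm moves only by the tool carry_out, never from a script. Its argument "plan" is a list of rows, each an object of numbers: "tx", "ty", "tz": the shift along the tool's x, y, z in cm; "wx", "wy", "wz": the turn, a rotation vector about the tool's x, y, z in rad. In form: [{"tx": .., "ty": .., "tz": .., "wx": .., "wy": .., "wz": ..}, ...]. A call has 1 to 12 rows; each row shifts and turns the commanded pose from where the row before left it, along the tool's axes as they then stand; what a row does not reach is not made up. A row lasts 1/8 s, in which the tool goes at most 62.5 mm and 10.7 degrees, less where a joint would pass 70% of its speed; a pose out of reach is approached as far as the arm can. A call with a gripper value outside its range is refused whole. "grip" is the closure, from 0 (fully open) to 1 (shut), set as the call begins (left out, the last holds). The fingers move at their own pace and stop on an object; "squeeze" is the grip in N (left out, the last holds). Time passes only in rows, so rows that do not move let the fingers close. It gives the time, the measured TCP pose, the force and the opening at its end, in the units of the state.
- arm.sense(): the state, without advancing time (a new reading comes with each control period).
- capture(name): name is "scene" or "top" or "wrist"; returns (picture, depth): 384x512x3 uint8, blue, green, red; 384x512 float32, mm along the optical axis (not along the pixel's ray), 0 where there is no reading.
- camera_params(name): a dict with "intrinsics" (3x3 intrinsics, pixels), "rvec" (rotation vector, rad) and "tvec" (3), from world to camera coordinates, as OpenCV has them; the wrist camera has in their place "hand_eye" (4x4, takes a point from camera to tool coordinates, whose origin is the TCP and whose axes are the flange's). Camera axes: x right, y down, z forward; pixel columns grow to the right and rows downward; lengths in mm; the calibration is good to about 2 mm. The wrist camera is an equidistant fisheye: a pixel r from the principal point sees the ray r / f radians off the axis. A picture is of the moment at which its call begins: read the wrist's pose just before it. camera_params takes no time and is no camera call.
- arm.finish_job(): hands the job in, once; it reports no verdict.
Trained networks look in the newest picture that a camera, given by its name, has taken for a name from the list of things; names that differ only in an ending like _2 or _b are one class to them, and where a whole thing is asked for, a point or a joint stands for the part that bears it (a point fixed in the world has none). Each returns a list of dicts, best first, with "conf" (0 to 1); they miss things now and then, are a little off and sometimes report something else, mostly with a low value. They report only what shows in the picture. A call takes as long as a camera call.
- nets.search_frame(label, camera): "bbox" ([left, top, width, height] as shares, 0 to 1, of the picture: columns of its width, rows of its height, round what is visible of it).
The state is a dict: "t": time; "joint_pos": joint angles; "qvel": joint speeds; "joint_torque": joint torques, N m; "tool_pos": TCP position; "ee_rot": TCP orientation; "force": force on the tool from outside, world axes, zero at the start; "moment": the same for the moment, N m; "width": opening from 0.0 (shut) to 1.0 (fully open).
Only numpy, scipy, OpenCV 4.12 (cv2) and the standard library are available. Lean on these libraries where they do the work, as an engineer would, in place of code of your own. Each camera call takes 0.05 s, during which the arm holds its last target.

## Working session

There is one attempt and no reset: what is moved stays moved. The work goes in short steps, Python scripts to look and compute and a tool call to move; the robot and the scene stay as the last step left them, time stands still between calls to the robot, and variables do not carry over. Pictures are saved under pics/ and viewed, and the job is handed in when it is done.

Besides the shell and the picture viewer there is one more tool, called after "Call:" as name(argument=value, ...) on one line, values as JSON. carry_out: Moves the arm, as the interface text tells. Its arguments: {"type":"object","properties":{"plan":{"type":"array"},"grip":{"type":"number"},"squeeze":{"type":"number"}},"required":["plan"]}

```bash
mkdir -p pics; ls; python3 - <<'E'
from station import arm,capture,camera_params,nets
import cv2,numpy as np
s=arm.sense();print({k:np.round(v,3) for k,v in s.items()})
for n in("scene","top","wrist"):
    p,d=capture(n);cv2.imwrite(f"pics/{n}0.png",p);np.save(f"pics/{n}0.npy",d);print(n,camera_params(n))
E
```

```text
pics
{'t': np.float64(0.0), 'joint_pos': array([ 1.469,  0.502, -0.427,  1.551,  0.221,  1.138, -0.21 ]), 'qvel': array([ 0.   ,  0.001, -0.001, -0.002, -0.001,  0.   , -0.   ]), 'joint_torque': array([-0.0000e+00, -5.6952e+01, -5.8160e+00, -2.8094e+01,  1.1000e-02,
        1.2000e-02, -0.0000e+00]), 'tool_pos': array([ 231.591, -606.579,  215.483]), 'ee_rot': array([-0.001,  0.983,  0.181, -0.   ]), 'force': array([-1.224,  0.099,  0.226]), 'moment': array([-0.044,  0.013, -0.016]), 'width': np.float64(0.994)}
scene {'intrinsics': array([[466.382011  ,   0.        , 248.82967809],
       [  0.        , 466.382011  , 183.2926445 ],
       [  0.        ,   0.        ,   1.        ]]), 'rvec': array([ 0.74655046,  2.4417428 , -1.28171774]), 'tvec': array([ 436.09700915,  -45.58348955, 2022.59708061])}
top {'intrinsics': array([[364.54774297,   0.        , 248.23791461],
       [  0.        , 364.54774297, 191.90458822],
       [  0.        ,   0.        ,   1.        ]]), 'rvec': array([ 2.13055709, -2.15516802,  0.15093892]), 'tvec': array([  49.44378336,  578.39023095, 1296.41226611])}
wrist {'intrinsics': array([[297.31863964,   0.        , 252.11198836],
       [  0.        , 297.31863964, 194.8633241 ],
       [  0.        ,   0.        ,   1.        ]]), 'hand_eye': array([[ 6.29476570e-04, -9.53468073e-01, -3.01493346e-01,
         7.75740190e+01],
       [ 9.99997466e-01, -5.14810281e-05,  2.25066490e-03,
         4.95415443e-01],
       [-2.16145831e-03, -3.01493999e-01,  9.53465624e-01,
        -1.57011591e+02],
       [ 0.00000000e+00,  0.00000000e+00,  0.00000000e+00,
         1.00000000e+00]])}
```

View pics/scene0.png

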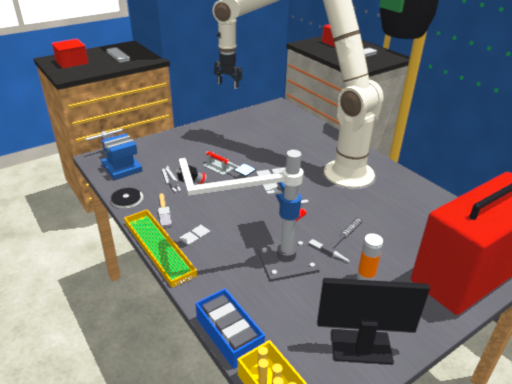

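View pics/top0.png

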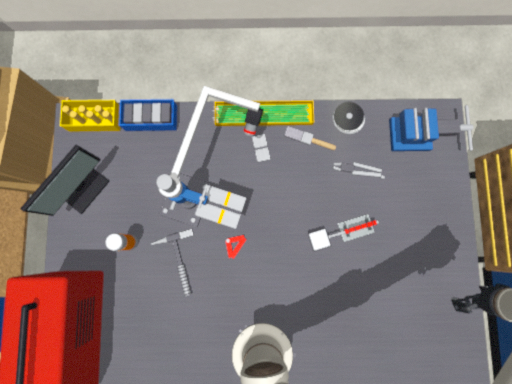

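View pics/wrist0.png

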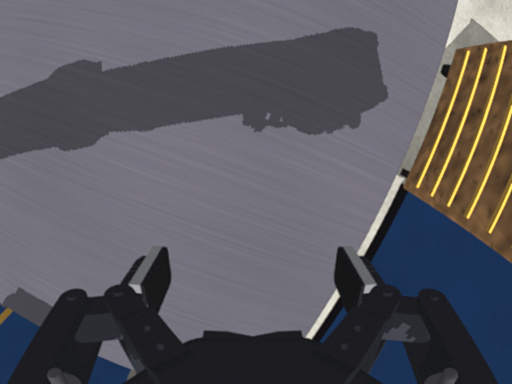

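```bash
python3 - <<'E'
from station import nets
for c in("scene","top"):
  for n in("mirror","mirror_face","rest","rig","coupon","lens","spray_can","wire_brush","chipping_hammer","spare_coupon","weld_magnet","locking_pliers"):
    r=nets.search_frame(n,c)
    print(c,n,[(round(x['conf'],2),[round(b*k) for b,k in zip(x['bbox'],(512,384,512,384))]) for x in r[:2]])
E
```

```text
scene mirror [(0.54, [207, 153, 45, 25])]
scene mirror_face []
scene rest [(0.82, [205, 156, 26, 18])]
scene rig [(0.64, [178, 151, 142, 132]), (0.3, [203, 154, 30, 18])]
scene coupon [(0.89, [178, 150, 142, 133])]
scene lens [(0.6, [177, 150, 143, 128])]
scene spray_can [(0.61, [356, 233, 29, 50])]
scene wire_brush [(0.85, [155, 193, 18, 37]), (0.49, [206, 150, 48, 28])]
scene chipping_hammer [(0.59, [311, 216, 50, 47])]
scene spare_coupon [(0.77, [181, 225, 29, 23])]
scene weld_magnet [(0.43, [296, 208, 9, 10])]
scene locking_pliers [(0.65, [165, 171, 13, 20])]
top mirror [(0.67, [309, 220, 71, 31])]
top mirror_face [(0.81, [306, 218, 73, 29])]
top rest [(0.61, [338, 213, 33, 27])]
top rig [(0.71, [160, 86, 104, 138])]
top coupon [(0.72, [156, 88, 104, 137])]
top lens [(0.8, [157, 84, 107, 145])]
top spray_can [(0.7, [105, 235, 31, 15])]
top wire_brush [(0.93, [285, 125, 50, 26])]
top chipping_hammer [(0.68, [155, 230, 37, 66]), (0.6, [156, 85, 108, 141])]
top spare_coupon [(0.91, [252, 135, 17, 23])]
top weld_magnet [(0.54, [227, 236, 19, 19])]
top locking_pliers [(0.8, [335, 164, 51, 14])]
```

```bash
cat > h.py <<'E'
import numpy as np,cv2
from scipy.spatial.transform import Rotation as R
from station import arm,capture,camera_params,nets
def cam(n):
    c=camera_params(n);return c['intrinsics'],cv2.Rodrigues(c['rvec'])[0],c['tvec']
def px2w(n,uv,z):
    K,Rm,t=cam(n);C=-Rm.T@t
    d=Rm.T@np.linalg.inv(K)@np.array([uv[0],uv[1],1.]);return C+d*(z-C[2])/d[2]
def w2px(n,X):
    K,Rm,t=cam(n);p=K@(Rm@np.asarray(X,float)+t);return p[:2]/p[2]
def cloud(n,d):
    K,Rm,t=cam(n);v,u=np.mgrid[:d.shape[0],:d.shape[1]]
    P=np.stack([(u-K[0,2])/K[0,0]*d,(v-K[1,2])/K[1,1]*d,d],-1);return (P-t)@Rm
E
python3 - <<'E'
from h import *
p=cv2.imread('pics/top0.png')
a=cv2.resize(p[80:250,150:270],None,fx=5,fy=5,interpolation=cv2.INTER_CUBIC);cv2.imwrite('pics/a.png',cv2.resize(p[80:200+30,150:280],None,fx=4,fy=4,interpolation=cv2.INTER_CUBIC))
cv2.imwrite('pics/b.png',cv2.resize(p[205:260,295:395],None,fx=7,fy=7,interpolation=cv2.INTER_CUBIC))
W=cloud('top',np.load('pics/top0.npy'))
for uv in [(168,183),(175,187),(228,200),(320,238),(360,228),(254,115),(205,92),(250,129)]: print(uv,W[uv[1],uv[0]].round(0))
K,Rm,t=cam('top');print(-Rm.T@t)
z=W[...,2]
for lo,hi,name in((400,425,'post'),(220,236,'coupon'),(320,350,'bar')):
    m=(z>lo)&(z<hi);m[:80]=0;m[240:]=0;m[:,:140]=0;m[:,290:]=0
    P=W[m];print(name,m.sum(),P.mean(0).round(1),P[:,2].min(),P[:,2].max(),cv2.minAreaRect(P[:,:2].astype(np.float32)))
E
```

```text
(168, 183) [550. 253. 416.]
(175, 187) [548. 246. 363.]
(228, 200) [526. 106. 229.]
(320, 238) [ 408. -213.   48.]
(360, 228) [ 442. -356.   55.]
(254, 115) [774.  22. 311.]
(205, 92) [836. 166. 342.]
(250, 129) [739.  34. 285.]
[ 383.78742249   36.43700346 1367.12993889]
post 207 [555.2 262.9 413.6] 401.5558955103944 418.2756025833926 ((555.437255859375, 263.3728332519531), (40.23501205444336, 40.39263153076172), 85.35822296142578)
coupon 1313 [507.6 129.3 228.4] 220.11588577142294 235.9538194689978 ((521.5079956054688, 168.51895141601562), (218.82046508789062, 105.48629760742188), 73.0411148071289)
bar 1274 [739.7 164.5 342.8] 320.4206014463487 349.9556696032077 ((663.805419921875, 143.2814483642578), (185.43667602539062, 349.0456848144531), 69.107421875)
```

View pics/a.png

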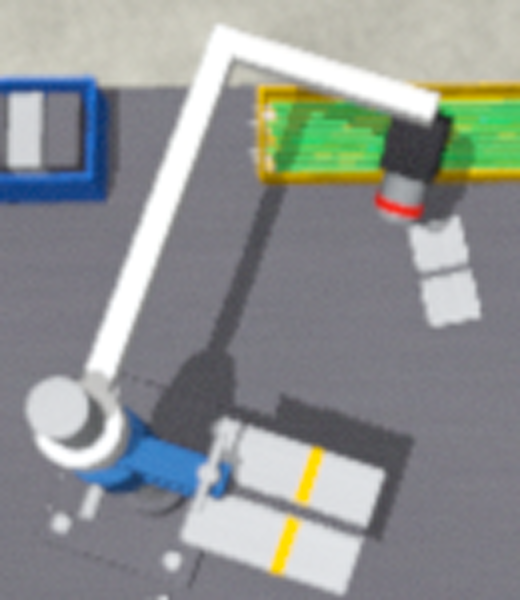

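View pics/b.png

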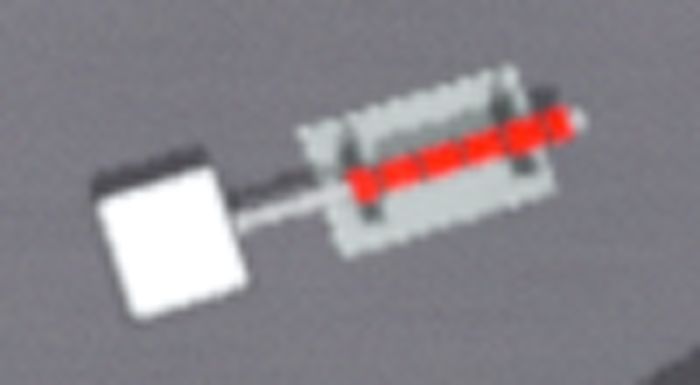

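```bash
python3 - <<'E'
from h import *
# coupon corners in a.png (free edge): (385,472) (347,592); clamp edge: (225,418) (182,540)
f=lambda x,y,z=228:px2w('top',((x+.5)/4+150-.5,(y+.5)/4+80-.5),z)
c=[f(385,470),f(346,593),f(182,540),f(225,418)]
for q in c:print(q.round(1))
for i in range(4):
    e=c[(i+1)%4]-c[i];print(np.linalg.norm(e).round(1),np.degrees(np.arctan2(e[1],e[0])).round(1))
print('cen',np.mean(c,0))
a,b=f(321,447),f(278,574);print('stripe',a,b,(a+b)/2,np.linalg.norm(a-b),np.degrees(np.arctan2(*(a-b)[[1,0]])))
W=cloud('top',np.load('pics/top0.npy'));p=cv2.imread('pics/top0.png')
# red ring
hsv=cv2.cvtColor(p,cv2.COLOR_BGR2HSV)
red=((hsv[...,0]<8)|(hsv[...,0]>172))&(hsv[...,1]>150)&(hsv[...,2]>100)
m=red.copy();m[:115]=0;m[140:]=0;m[:,:240]=0;m[:,262:]=0;print('ring',np.median(W[m],0))
m=red.copy();m[:205]=0;m[260:]=0;m[:,:320]=0
P=W[m];print('grip',m.sum(),P.mean(0));
v,u=np.nonzero(m);Q=np.array([px2w('top',x,56) for x in zip(u,v)])
r=cv2.minAreaRect(Q[:,:2].astype(np.float32));print(r)
ctr=Q.mean(0);_,_,vt=np.linalg.svd(Q-ctr);print(ctr,vt[0],np.degrees(np.arctan2(-vt[0][1],-vt[0][0])))
g=(p.min(2)>235);g[:205]=0;g[260:]=0;g[:,:300]=0;g[:,335:]=0;v,u=np.nonzero(g);G=np.array([px2w('top',x,52) for x in zip(u,v)]);gc=G.mean(0);print('glass',gc,len(G),gc-ctr,np.linalg.norm(gc-ctr))
E
```

```text
[535.1  49.5 228. ]
[438.8  80.9 228. ]
[481.6 209.1 228. ]
[578.1 176.  228. ]
101.2 162.0
135.2 71.5
102.0 -18.9
133.6 -108.8
cen [508.41715341 128.86100076 228.        ]
stripe [553.98119629  99.91691461 228.        ] [454.20498563 133.84284753 228.        ] [504.09309096 116.87988107 228.        ] 105.3862473861998 -18.779073655187677
ring [731.37061768  37.22219475 279.51526644]
grip 126 [ 447.79428482 -358.21352554   55.03004113]
((447.121826171875, -356.5062255859375), (15.821545600891113, 114.44110870361328), 16.927709579467773)
[ 447.75321615 -357.93193579   56.        ] [ 0.28904243 -0.95731629 -0.        ] 106.80063646369699
glass [ 403.51820822 -209.22623194   52.        ] 248 [-44.23500793 148.70570385  -4.        ] 155.1970434171472
```

```bash
cat >> h.py <<'E'
def T(Rm,p):
    M=np.eye(4);M[:3,:3]=Rm;M[:3,3]=p;return M
def cur():
    s=arm.sense();q=s['ee_rot'];return T(R.from_quat([q[1],q[2],q[3],q[0]]).as_matrix(),s['tool_pos']),s
def rows(T0,T1,N=None,mm=35,rad=.11):
    D=np.linalg.inv(T0)@T1;w=R.from_matrix(D[:3,:3]).as_rotvec()
    if N is None: N=int(np.ceil(max(np.linalg.norm(D[:3,3])/mm,np.linalg.norm(w)/rad,1)))
    Rr=R.from_rotvec(w/N).as_matrix();S=sum(np.linalg.matrix_power(Rr,i) for i in range(N))
    t=np.linalg.solve(S,D[:3,3]);print('N',N,'t cm',(t/10).round(3),'w',(w/N).round(4),'tot mm',D[:3,3].round(1),'deg',np.degrees(w).round(1))
    return N,t,w/N
def Rz(a):return R.from_euler('z',a,degrees=True).as_matrix()
# mirror in rest
GRIP=np.array([447.5,-357,48.]);MY=106.6;TH=20.
RM0=Rz(MY)
def toolR(RM,th=TH):
    # tool x ~ mirror x, z ~ -mirror z, pitched so that z leans to glass
    A=np.diag([1.,-1,-1]);th=np.radians(th)
    z=np.array([np.sin(th),0,-np.cos(th)]);y=np.array([0,-1.,0]);x=np.cross(y,z)
    return RM@np.stack([x,y,z],1)
def grasp(RM,g,back=0,th=TH):
    Rt=toolR(RM,th);return T(Rt,g+Rt[:,2]*(8-back))
E
python3 - <<'E'
from h import *
T0,s=cur();G=grasp(RM0,GRIP);P=G.copy();P[2,3]+=120
print(P.round(3));rows(T0,P)
E
```

```text
[[-2.68000e-01  9.58000e-01 -9.80000e-02  4.46718e+02]
 [ 9.01000e-01  2.86000e-01  3.28000e-01 -3.54378e+02]
 [ 3.42000e-01  0.00000e+00 -9.40000e-01  1.60482e+02]
 [ 0.00000e+00  0.00000e+00  0.00000e+00  1.00000e+00]]
N 14 t cm [2.474 0.534 0.788] w [ 0.0186  0.0201 -0.1057] tot mm [ 290.9 -159.6   56. ] deg [ 14.9  16.1 -84.8]
```

Call:
carry_out(plan=[{"tx":2.47,"ty":0.53,"tz":0.79,"wx":0.0186,"wy":0.02,"wz":-0.1057},{"tx":2.47,"ty":0.53,"tz":0.79,"wx":0.0186,"wy":0.02,"wz":-0.1057},{"tx":2.47,"ty":0.53,"tz":0.79,"wx":0.0186,"wy":0.02,"wz":-0.1057},{"tx":2.47,"ty":0.53,"tz":0.79,"wx":0.0186,"wy":0.02,"wz":-0.1057},{"tx":2.47,"ty":0.53,"tz":0.79,"wx":0.0186,"wy":0.02,"wz":-0.1057},{"tx":2.47,"ty":0.53,"tz":0.79,"wx":0.0186,"wy":0.02,"wz":-0.1057},{"tx":2.47,"ty":0.53,"tz":0.79,"wx":0.0186,"wy":0.02,"wz":-0.1057},{"tx":2.47,"ty":0.53,"tz":0.79,"wx":0.0186,"wy":0.02,"wz":-0.1057},{"tx":2.47,"ty":0.53,"tz":0.79,"wx":0.0186,"wy":0.02,"wz":-0.1057},{"tx":2.47,"ty":0.53,"tz":0.79,"wx":0.0186,"wy":0.02,"wz":-0.1057},{"tx":2.47,"ty":0.53,"tz":0.79,"wx":0.0186,"wy":0.02,"wz":-0.1057},{"tx":2.47,"ty":0.53,"tz":0.79,"wx":0.0186,"wy":0.02,"wz":-0.1057}], grip=0)

```text
t: 2.85
tool_pos: [442.5, -406.6, 159.7]
ee_rot: [-0.123, 0.672, 0.725, 0.091]
force: [0.2, 0.0, -0.5]
width: 1.001
```

Call:
carry_out(plan=[{"tx":2.47,"ty":0.53,"tz":0.79,"wx":0.0186,"wy":0.02,"wz":-0.1057},{"tx":2.47,"ty":0.53,"tz":0.79,"wx":0.0186,"wy":0.02,"wz":-0.1057},{}])

```text
invalid input
```

```bash
python3 - <<'E'
from h import *
T0,s=cur();print(s['t'],s['joint_pos'].round(3) if hasattr(s['joint_pos'],'round') else s['joint_pos']);print(T0.round(3))
p,d=capture('wrist');cv2.imwrite('pics/wrist1.png',p);np.save('pics/wrist1.npy',d)
G=grasp(RM0,GRIP);P=G.copy();P[2,3]+=120;rows(T0,P,1);rows(T0,G)
E
```

```text
2.85 [ 1.296  0.746 -0.776  1.481  0.292  1.328  0.583]
[[-6.80000e-02  9.96000e-01 -5.50000e-02  4.42541e+02]
 [ 9.52000e-01  8.10000e-02  2.97000e-01 -4.06610e+02]
 [ 3.00000e-01 -3.20000e-02 -9.53000e-01  1.59704e+02]
 [ 0.00000e+00  0.00000e+00  0.00000e+00  1.00000e+00]]
N 1 t cm [4.965 0.838 1.453] w [ 0.0364  0.0406 -0.2078] tot mm [49.6  8.4 14.5] deg [  2.1   2.3 -11.9]
N 4 t cm [0.267 0.376 3.224] w [ 0.0091  0.0101 -0.0519] tot mm [ 13.6  12.3 128.9] deg [  2.1   2.3 -11.9]
```

View pics/wrist1.png

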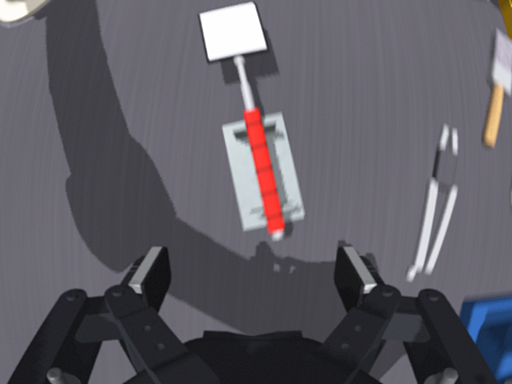

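```bash
cat >> h.py <<'E'
def wristray(uv,T0):
    c=camera_params('wrist');K=c['intrinsics'];H=np.asarray(c['hand_eye'])
    d=(np.asarray(uv,float)-K[:2,2])/K[0,0];r=np.linalg.norm(d,axis=-1,keepdims=True)
    v=np.concatenate([d/np.maximum(r,1e-9)*np.sin(r),np.cos(r)],-1)
    M=T0@H;return M[:3,3],v@M[:3,:3].T
def wristpl(uv,T0,z):
    C,v=wristray(uv,T0);return C+v*((z-C[2])/v[...,2])[...,None]
def findgrip(p,T0,z=56):
    hsv=cv2.cvtColor(p,cv2.COLOR_BGR2HSV)
    m=((hsv[...,0]<8)|(hsv[...,0]>172))&(hsv[...,1]>150)&(hsv[...,2]>90)
    n,l,st,_=cv2.connectedComponentsWithStats(m.astype(np.uint8));
    m=cv2.morphologyEx(m.astype(np.uint8),cv2.MORPH_CLOSE,np.ones((5,5)))
    n,l,st,_=cv2.connectedComponentsWithStats(m);k=1+st[1:,4].argmax()
    v,u=np.nonzero(l==k);Q=wristpl(np.stack([u,v],-1),T0,z)
    r=cv2.minAreaRect(Q[:,:2].astype(np.float32));c=Q.mean(0);vt=np.linalg.svd(Q-c,full_matrices=False)[2][0]
    print(r,c.round(1),np.degrees(np.arctan2(vt[1],vt[0]))%180)
E
python3 - <<'E'
from h import *
T0,s=cur();findgrip(cv2.imread('pics/wrist1.png'),T0)
E
```

```text
((447.722900390625, -351.3472595214844), (16.10175323486328, 119.26382446289062), 17.47526741027832) [ 448.1 -352.2   56. ] 107.25671680524921
```

Call:
carry_out(plan=[{"tx":2.47,"ty":0.42,"tz":0.73,"wx":0.0182,"wy":0.02,"wz":-0.104},{"tx":2.47,"ty":0.42,"tz":0.73,"wx":0.0182,"wy":0.02,"wz":-0.104},{"tx":0,"ty":0,"tz":0,"wx":0,"wy":0,"wz":0},{"tx":0,"ty":0,"tz":0,"wx":0,"wy":0,"wz":0}])

```text
t: 3.4
tool_pos: [443.6, -357.0, 161.0]
ee_rot: [-0.138, 0.592, 0.788, 0.103]
force: [0.3, -1.2, 1.6]
width: 1.002
```

```bash
python3 - <<'E'
from h import *
T0,s=cur();print(s['t'],np.round(s['joint_pos'],3));print(T0.round(3))
p,d=capture('wrist');cv2.imwrite('pics/wrist2.png',p);findgrip(p,T0)
E
```

```text
3.4 [ 1.287  0.745 -0.837  1.531  0.301  1.347  0.704]
[[-2.62000e-01  9.60000e-01 -9.60000e-02  4.43640e+02]
 [ 9.03000e-01  2.79000e-01  3.25000e-01 -3.56955e+02]
 [ 3.39000e-01 -2.00000e-03 -9.41000e-01  1.61020e+02]
 [ 0.00000e+00  0.00000e+00  0.00000e+00  1.00000e+00]]
((446.5852966308594, -359.51983642578125), (15.334633827209473, 117.73770141601562), 16.30903434753418) [ 446.6 -359.1   56. ] 106.36076529403391
```

View pics/wrist2.png

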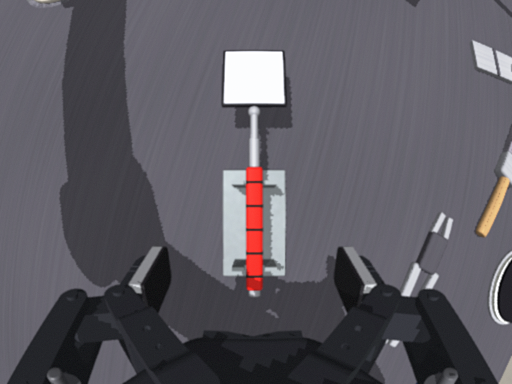

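```bash
sed -i 's/^GRIP=.*/GRIP=np.array([447.,-358.2,48.]);MY=106.5;TH=20./' h.py; python3 - <<'E'
from h import *
T0,s=cur();G=grasp(RM0,GRIP);P=G.copy();P[2,3]+=60;rows(T0,P);rows(P,G)
E
```

```text
N 2 t cm [-0.996  0.155  2.858] w [ 0.0001  0.0014 -0.0028] tot mm [-19.9   3.1  57.2] deg [ 0.   0.2 -0.3]
N 2 t cm [-1.026  0.     2.819] w [-0. -0.  0.] tot mm [-20.5   0.   56.4] deg [-0. -0.  0.]
```

Call:
carry_out(plan=[{"tx":-1.0,"ty":0.15,"tz":2.86,"wx":0,"wy":0,"wz":-0.003},{"tx":-1.0,"ty":0.15,"tz":2.86,"wx":0,"wy":0,"wz":-0.003},{"tx":0,"ty":0,"tz":0,"wx":0,"wy":0,"wz":0},{"tx":0,"ty":0,"tz":0,"wx":0,"wy":0,"wz":0}])

```text
t: 3.95
tool_pos: [447.0, -354.5, 101.4]
ee_rot: [-0.138, 0.588, 0.79, 0.104]
force: [0.3, -0.5, 0.2]
width: 1.001
```

```bash
python3 - <<'E'
from h import *
T0,s=cur();print(s['t']);G=grasp(RM0,GRIP);rows(T0,G)
p,d=capture('wrist');cv2.imwrite('pics/wrist3.png',p);findgrip(p,T0)
E
```

```text
3.95
N 2 t cm [-1.078 -0.057  2.852] w [0.0004 0.001  0.0016] tot mm [-21.5  -1.2  57. ] deg [0.  0.1 0.2]
((446.4400634765625, -359.0104675292969), (15.771732330322266, 117.49031066894531), 16.239456176757812) [ 446.4 -358.3   56. ] 106.20936525106245
```

View pics/wrist3.png

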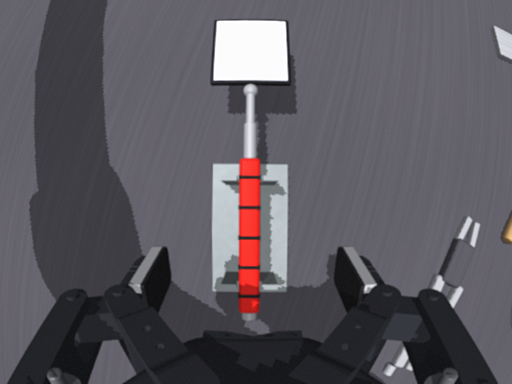

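Grip is centred between the jaws; position is confirmed. Descend and close.

Call:
carry_out(plan=[{"tx":-0.72,"ty":-0.05,"tz":1.9,"wx":0,"wy":0,"wz":0.004},{"tx":-0.72,"ty":-0.05,"tz":1.9,"wx":0,"wy":0,"wz":0},{"tx":-0.72,"ty":-0.05,"tz":1.9,"wx":0,"wy":0,"wz":0},{"tx":0,"ty":0,"tz":0,"wx":0,"wy":0,"wz":0},{"tx":0,"ty":0,"tz":0,"wx":0,"wy":0,"wz":0}])

```text
t: 4.62
tool_pos: [445.8, -354.6, 39.6]
ee_rot: [-0.139, 0.589, 0.789, 0.104]
force: [0.7, 0.2, 0.3]
width: 1.002
```

```bash
python3 - <<'E'
from h import *
T0,s=cur();print(s['t']);G=grasp(RM0,GRIP);rows(T0,G)
p,d=capture('wrist');cv2.imwrite('pics/wrist4.png',p)
E
```

```text
4.625
N 1 t cm [-0.071  0.017 -0.121] w [0.0001 0.0006 0.0009] tot mm [-0.7  0.2 -1.2] deg [0.  0.  0.1]
```

View pics/wrist4.png

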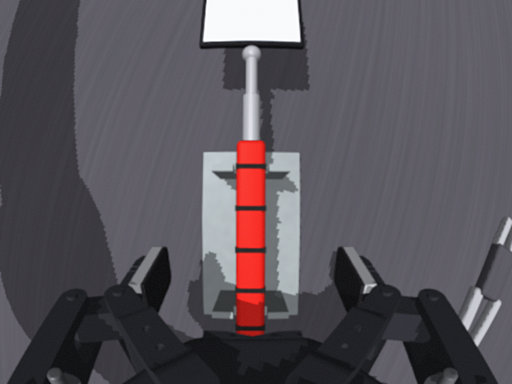

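Call:
carry_out(plan=[{"tx":0,"ty":0,"tz":0,"wx":0,"wy":0,"wz":0},{"tx":0,"ty":0,"tz":0,"wx":0,"wy":0,"wz":0},{"tx":0,"ty":0,"tz":0,"wx":0,"wy":0,"wz":0},{"tx":0,"ty":0,"tz":0,"wx":0,"wy":0,"wz":0},{"tx":0,"ty":0,"tz":0,"wx":0,"wy":0,"wz":0},{"tx":0,"ty":0,"tz":0,"wx":0,"wy":0,"wz":0}], grip=1, squeeze=80)

```text
t: 5.42
tool_pos: [445.7, -355.0, 40.0]
ee_rot: [-0.138, 0.589, 0.789, 0.103]
force: [-0.4, 0.6, 4.5]
width: 0.138
```

```bash
python3 - <<'E'
from h import *
T0,s=cur();print(s['t'],s['width'],s['force'],s['moment']);G=grasp(RM0,GRIP);rows(T0,G)
U=T0.copy();U[2,3]+=110;rows(T0,U);print(U)
E
```

```text
5.425 0.13771393275344887 [-0.4319741   0.62007523  4.46620601] [-0.16676442  0.09683984  0.02065738]
N 1 t cm [-0.047  0.037 -0.064] w [0.     0.0016 0.0007] tot mm [-0.5  0.4 -0.6] deg [0.  0.1 0. ]
N 4 t cm [ 9.370e-01  1.000e-03 -2.586e+00] w [ 0. -0. -0.] tot mm [  37.5    0.  -103.4] deg [ 0. -0. -0.]
[[-2.67669165e-01  9.58646200e-01 -9.66989227e-02  4.45679888e+02]
 [ 9.01318567e-01  2.84600426e-01  3.26538570e-01 -3.55044194e+02]
 [ 3.40555514e-01  2.47772007e-04 -9.40224378e-01  1.50039589e+02]
 [ 0.00000000e+00  0.00000000e+00  0.00000000e+00  1.00000000e+00]]
```

Call:
carry_out(plan=[{"tx":0.47,"ty":0,"tz":-1.3,"wx":0,"wy":0,"wz":0},{"tx":0.94,"ty":0,"tz":-2.6,"wx":0,"wy":0,"wz":0},{"tx":0.94,"ty":0,"tz":-2.6,"wx":0,"wy":0,"wz":0},{"tx":0.94,"ty":0,"tz":-2.6,"wx":0,"wy":0,"wz":0},{"tx":0.47,"ty":0,"tz":-1.3,"wx":0,"wy":0,"wz":0},{"tx":0,"ty":0,"tz":0,"wx":0,"wy":0,"wz":0},{"tx":0,"ty":0,"tz":0,"wx":0,"wy":0,"wz":0}])

```text
t: 6.3
tool_pos: [444.8, -354.7, 149.2]
ee_rot: [-0.14, 0.589, 0.789, 0.103]
force: [0.0, 0.9, -1.7]
width: 0.136
```

```bash
python3 - <<'E'
from h import *
T0,s=cur();print(s['t'],s['width'],s['force'],s['moment'],np.round(s['joint_pos'],3))
p,d=capture('wrist');cv2.imwrite('pics/wrist5.png',p);np.save('pics/wrist5.npy',d)
E
```

```text
6.3 0.13602794055811887 [ 0.0380183   0.93190562 -1.72067894] [-0.50782809 -0.07227365  0.06418968] [ 1.281  0.759 -0.833  1.538  0.309  1.331  0.704]
```

View pics/wrist5.png

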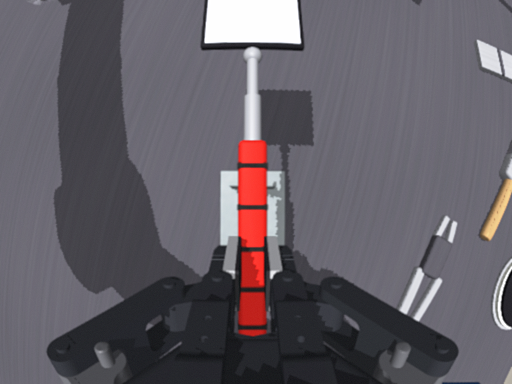

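```bash
cat >> h.py <<'E'
def wristcloud(d):
    """points in tool frame"""
    c=camera_params('wrist');K=c['intrinsics'];H=np.asarray(c['hand_eye'])
    v,u=np.mgrid[:d.shape[0],:d.shape[1]];uv=(np.stack([u,v],-1)-K[:2,2])/K[0,0];r=np.linalg.norm(uv,axis=-1)
    P=np.concatenate([uv/np.maximum(r,1e-9)[...,None]*(np.tan(r)*d)[...,None],d[...,None]],-1)
    return P@H[:3,:3].T+H[:3,3]
def mirror_in_tool(p,d):
    P=wristcloud(d);hsv=cv2.cvtColor(p,cv2.COLOR_BGR2HSV)
    m=((hsv[...,0]<8)|(hsv[...,0]>172))&(hsv[...,1]>150)&(hsv[...,2]>90)&(d>0)
    m[300:]=0;m[:,:200]=0;m[:,300:]=0
    g=P[m];print('grip n',len(g),'y',g[:,1].mean().round(2))
    a=np.polyfit(g[:,0],g[:,2],1);b=np.polyfit(g[:,0],g[:,1],1);print('grip top line z(x): pitch deg',np.degrees(np.arctan(a[0])).round(2),'z0',a[1].round(2),'yaw deg',np.degrees(np.arctan(b[0])).round(2),b[1].round(2),'xmax',g[:,0].max().round(1))
    w=(p.min(2)>235)&(d>0);w[100:]=0;w[:,:190]=0;w[:,320:]=0;w=cv2.erode(w.astype(np.uint8),np.ones((3,3)))>0
    q=P[w];c=q.mean(0);n=np.linalg.svd(q-c,full_matrices=False)[2];print('glass n',len(q),c.round(1),'normal',n[2].round(3),'std',(q-c)@n[2]@((q-c)@n[2])/len(q))
    print('near edge x',q[:,0].min().round(1))
E
python3 - <<'E'
from h import *
mirror_in_tool(cv2.imread('pics/wrist5.png'),np.load('pics/wrist5.npy'))
Rt=toolR(np.eye(3));X=np.array([[0,0,8],[155,0,4],[60,0,8]])
print('expected grip-top ctr, glass, grip end in tool', ((X)@Rt-[0,0,8]).round(1),'normal',(Rt.T@[0,0,1]).round(3))
E
```

```text
grip n 3764 y 0.55
grip top line z(x): pitch deg 21.87 z0 -16.75 yaw deg -0.09 0.58 xmax 56.3
glass n 3517 [132.8   0.5  38.6] normal [-0.359 -0.009  0.933] std 0.36815537106432167
near edge x 117.2
expected grip-top ctr, glass, grip end in tool [[  2.7   0.  -15.5]
 [147.    0.   41.3]
 [ 59.1   0.    5. ]] normal [ 0.342  0.    -0.94 ]
```

```bash
cat >> h.py <<'E'
YAW=-19.;MARK=np.array([504.5,117,216.]);RR=Rz(YAW)
def target(h=100,phi=90,th=21.2,off=(0,0,0)):
    f=np.array([0,0,-h]);L=np.array([240,0,44.])
    u=-f/np.linalg.norm(f);v=(L-f)/np.linalg.norm(L-f);n=(u+v)/np.linalg.norm(u+v)
    b=np.array([0,1.,0]);a=np.cross(b,n);ph=np.radians(phi)
    x=np.cos(ph)*a+np.sin(ph)*b;RM=np.stack([x,np.cross(n,x),n],1)
    Rt=toolR(RM,th);p=f+np.array(off)-Rt@[145.5,.3,42.5]
    return T(RR@Rt,MARK+RR@p),RM,Rt,p
E
python3 - <<'E'
from h import *
for phi in(80,90,100):
    F,RM,Rt,p=target(phi=phi);print(phi,F.round(3).tolist())
    q=p+[0,0,216]
    for nm,X in(('tcp',[0,0,0]),('cam',[77,0,-157]),('camback',[90,0,-170]),('body',[43,0,-62]),('body2',[43,0,-200]),('flange?',[0,0,-220]),('grip',[-8*np.sin(0),0,-8])):print('  ',nm,(q+Rt@X).round(0))
T0,s=cur();F=target()[0];P=target(off=(0,-150,0))[0];rows(T0,P);rows(P,F);print(P[:3,3])
E
```

```text
80 [[0.601, 0.754, -0.267, 428.223], [0.764, -0.443, 0.468, -13.978], [0.235, -0.485, -0.842, 117.76], [0.0, 0.0, 0.0, 1.0]]
   tcp [ -29. -149.  118.]
   cam [  59. -134.  268.]
   camback [  68. -127.  282.]
   body [   9. -131.  180.]
   body2 [  65. -180.  296.]
   flange? [  60. -227.  303.]
   grip [ -26. -152.  124.]
90 [[0.472, 0.823, -0.317, 449.032], [0.824, -0.283, 0.491, -23.625], [0.315, -0.493, -0.811, 104.842], [0.0, 0.0, 0.0, 1.0]]
   tcp [  -7. -151.  105.]
   cam [  79. -136.  256.]
   camback [  87. -129.  271.]
   body [  29. -133.  169.]
   body2 [  93. -183.  281.]
   flange? [  94. -231.  283.]
   grip [  -3. -154.  111.]
100 [[0.334, 0.867, -0.37, 471.344], [0.856, -0.115, 0.504, -28.936], [0.394, -0.485, -0.78, 91.919], [0.0, 0.0, 0.0, 1.0]]
   tcp [  16. -149.   92.]
   cam [ 100. -134.  245.]
   camback [ 107. -127.  260.]
   body [  50. -131.  157.]
   body2 [ 121. -181.  265.]
   flange? [ 129. -227.  264.]
   grip [  20. -152.   98.]
N 8 t cm [ 1.976 -0.383  1.514] w [0.0315 0.0224 0.0928] tot mm [167.2  11.2 107.9] deg [14.4 10.3 42.5]
N 5 t cm [2.797 0.    1.085] w [ 0. -0. -0.] tot mm [139.8   0.   54.2] deg [ 0. -0. -0.]
[ 400.19724937 -165.45294188  104.84163868]
```

Call:
carry_out(plan=[{"tx":2.0,"ty":-0.38,"tz":1.5,"wx":0.0315,"wy":0.0224,"wz":0.0928},{"tx":2.0,"ty":-0.38,"tz":1.5,"wx":0.0315,"wy":0.0224,"wz":0.0928},{"tx":2.0,"ty":-0.38,"tz":1.5,"wx":0.0315,"wy":0.0224,"wz":0.0928},{"tx":2.0,"ty":-0.38,"tz":1.5,"wx":0.0315,"wy":0.0224,"wz":0.0928},{"tx":2.0,"ty":-0.38,"tz":1.5,"wx":0.0315,"wy":0.0224,"wz":0.0928},{"tx":2.0,"ty":-0.38,"tz":1.5,"wx":0.0315,"wy":0.0224,"wz":0.0928},{"tx":2.0,"ty":-0.38,"tz":1.5,"wx":0.0315,"wy":0.0224,"wz":0.0928},{"tx":2.0,"ty":-0.38,"tz":1.5,"wx":0.0315,"wy":0.0224,"wz":0.0928},{"tx":0,"ty":0,"tz":0,"wx":0,"wy":0,"wz":0},{"tx":0,"ty":0,"tz":0,"wx":0,"wy":0,"wz":0}])

```text
t: 7.6
tool_pos: [401.5, -165.5, 107.0]
ee_rot: [-0.306, 0.801, 0.515, -0.0]
force: [-0.5, 0.3, -1.6]
width: 0.136
```

```bash
python3 - <<'E'
from h import *
T0,s=cur();print(s['t'],s['width'],s['force'],np.round(s['joint_pos'],3));print(T0.round(3))
p,d=capture('wrist');cv2.imwrite('pics/wrist6.png',p);np.save('pics/wrist6.npy',d);mirror_in_tool(p,d)
p,d=capture('top');cv2.imwrite('pics/top6.png',p)
F=target()[0];P=target(off=(0,-150,0))[0];rows(T0,P);rows(T0,F)
E
```

```text
7.6 0.1364232166119493 [-0.45454083  0.30244398 -1.59037187] [ 1.028  0.747 -0.671  1.727  0.095  1.327 -0.096]
[[ 4.70000e-01  8.24000e-01 -3.15000e-01  4.01454e+02]
 [ 8.25000e-01 -2.83000e-01  4.90000e-01 -1.65470e+02]
 [ 3.14000e-01 -4.90000e-01 -8.13000e-01  1.06974e+02]
 [ 0.00000e+00  0.00000e+00  0.00000e+00  1.00000e+00]]
grip n 3897 y -0.37
grip top line z(x): pitch deg 38.19 z0 -21.07 yaw deg -10.07 3.42 xmax 190.8
glass n 3561 [133.6   1.7  38.1] normal [ 0.358  0.01  -0.934] std 0.3621349949748754
near edge x 117.7
N 1 t cm [-0.125  0.     0.214] w [0.0025 0.0014 0.0017] tot mm [-1.2  0.   2.1] deg [0.1 0.1 0.1]
N 5 t cm [2.773e+00 1.000e-03 1.125e+00] w [0.0005 0.0003 0.0003] tot mm [1.387e+02 1.000e-01 5.620e+01] deg [0.1 0.1 0.1]
```

View pics/wrist6.png

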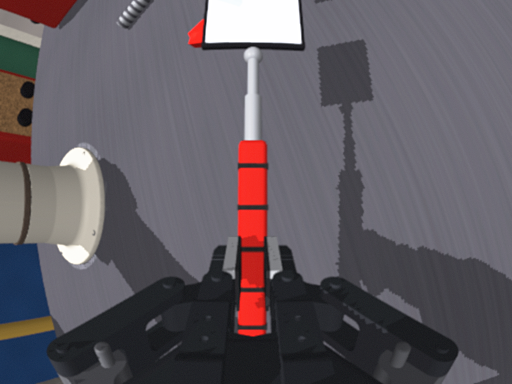

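View pics/top6.png

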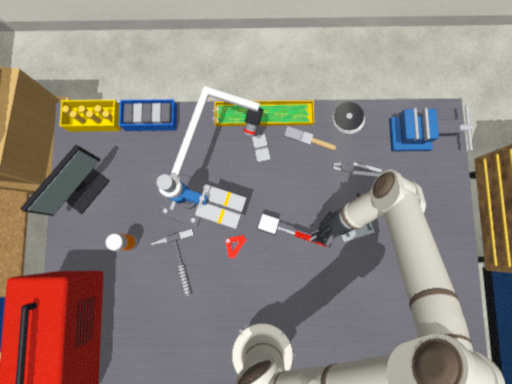

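Call:
carry_out(plan=[{"tx":2.3,"ty":0,"tz":0.9,"wx":0,"wy":0,"wz":0},{"tx":2.3,"ty":0,"tz":0.9,"wx":0,"wy":0,"wz":0},{"tx":2.3,"ty":0,"tz":0.95,"wx":0,"wy":0,"wz":0},{"tx":2.3,"ty":0,"tz":0.95,"wx":0,"wy":0,"wz":0},{"tx":0,"ty":0,"tz":0,"wx":0,"wy":0,"wz":0}])

```text
t: 8.32
tool_pos: [433.6, -67.1, 106.7]
ee_rot: [-0.307, 0.8, 0.516, -0.0]
force: [-0.4, 0.2, -1.1]
width: 0.138
```

```bash
python3 - <<'E'
from h import *
T0,s=cur();print(s['t'],s['width'],s['force'],np.round(s['joint_pos'],3));print(T0.round(3))
p,d=capture('wrist');cv2.imwrite('pics/wrist7.png',p);np.save('pics/wrist7.npy',d)
p,d=capture('scene');cv2.imwrite('pics/scene7.png',cv2.resize(p[100:300,130:390],None,fx=3,fy=3))
p,d=capture('top');cv2.imwrite('pics/top7.png',cv2.resize(p[80:260,150:400],None,fx=3,fy=3))
rows(T0,target()[0])
E
```

```text
8.325 0.13767752645602507 [-0.43387123  0.16598847 -1.12374567] [ 0.904  0.738 -0.718  1.777  0.038  1.242 -0.228]
[[ 4.67000e-01  8.25000e-01 -3.17000e-01  4.33583e+02]
 [ 8.26000e-01 -2.79000e-01  4.90000e-01 -6.70540e+01]
 [ 3.16000e-01 -4.91000e-01 -8.12000e-01  1.06745e+02]
 [ 0.00000e+00  0.00000e+00  0.00000e+00  1.00000e+00]]
N 2 t cm [2.124 0.076 0.897] w [0.0001 0.0009 0.0028] tot mm [42.5  1.6 17.9] deg [0.  0.1 0.3]
```

View pics/wrist7.png

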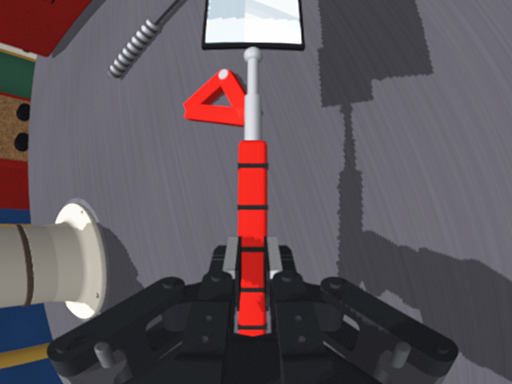

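View pics/scene7.png

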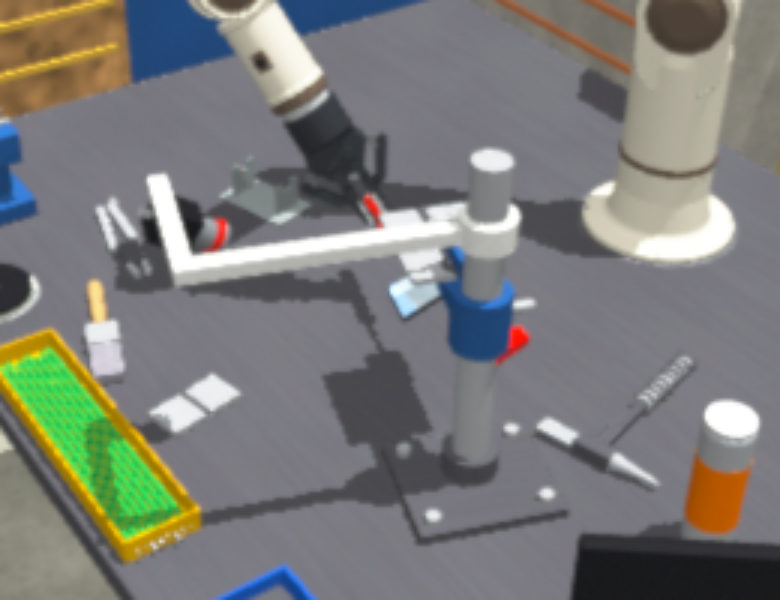

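View pics/top7.png

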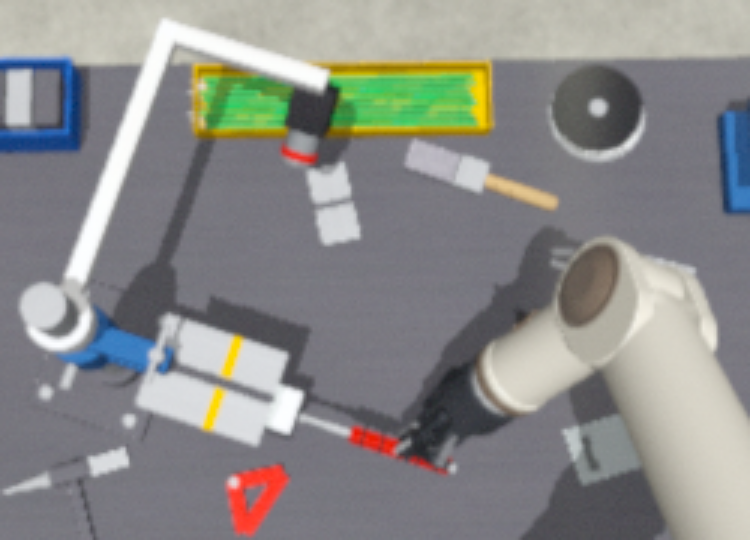

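Call:
carry_out(plan=[{"tx":1.4,"ty":0.05,"tz":0.6,"wx":0,"wy":0,"wz":0.003},{"tx":1.4,"ty":0.05,"tz":0.6,"wx":0,"wy":0,"wz":0.003},{"tx":1.4,"ty":0.05,"tz":0.6,"wx":0,"wy":0,"wz":0},{"tx":0,"ty":0,"tz":0,"wx":0,"wy":0,"wz":0},{"tx":0,"ty":0,"tz":0,"wx":0,"wy":0,"wz":0},{"tx":0,"ty":0,"tz":0,"wx":0,"wy":0,"wz":0}])

```text
t: 9.22
tool_pos: [448.7, -28.3, 103.9]
ee_rot: [-0.306, 0.803, 0.511, -0.001]
force: [0.3, -0.8, -1.5]
width: 0.139
```

```bash
python3 - <<'E'
from h import *
T0,s=cur();print(s['t'],s['width'],s['force'],np.abs(s['qvel']).max());print(T0.round(3))
rows(T0,target()[0])
p,d=capture('wrist');cv2.imwrite('pics/wrist8.png',p);np.save('pics/wrist8.npy',d)
P=wristcloud(d)
# grip line, restricted window
hsv=cv2.cvtColor(p,cv2.COLOR_BGR2HSV);m=((hsv[...,0]<8)|(hsv[...,0]>172))&(hsv[...,1]>150)&(hsv[...,2]>90)&(d>0)
m[:135]=0;m[235:]=0;m[:,:236]=0;m[:,270:]=0;g=P[m];print('pitch',np.degrees(np.arctan(np.polyfit(g[:,0],g[:,2],1)[0])))
w=np.zeros(d.shape,bool);w[3:40,212:295]=1;q=P[w&(d>0)];c=q.mean(0);n=np.linalg.svd(q-c,full_matrices=False)[2][2];n=-n*np.sign(n[2]);print(c,n,np.abs((q-c)@n).max())
nw=RR.T@T0[:3,:3]@n;print('normal in rig',nw)
face=RR.T@((T0@np.r_[145.5,.3,42.5,1])[:3]-MARK);print('face in rig rel mark',face)
L=np.array([240,0,44.]);D=-face
for h in(100,):
    f0=np.array([0,0,-h]);a=h;b=np.linalg.norm(L-f0);aim=L*a/(a+b);RMx=RR.T@T0[:3,:3]@toolR(np.eye(3),21.2).T;
    print('aim in face',RMx.T@(aim-face),'mark',RMx.T@-face,'lens',RMx.T@(L-face))
    Zm=nw;print('measured-normal offset',aim-face-Zm*((aim-face)@Zm))
p,d=capture('scene');cv2.imwrite('pics/scene8.png',cv2.resize(p[100:300,130:390],None,fx=3,fy=3))
p,d=capture('top');cv2.imwrite('pics/top8.png',cv2.resize(p[80:260,150:400],None,fx=3,fy=3))
E
```

```text
9.225 0.139303447238417 [ 0.33656854 -0.81153777 -1.5178712 ] 0.003042064738576493
[[ 4.77000e-01  8.21000e-01 -3.15000e-01  4.48665e+02]
 [ 8.22000e-01 -2.90000e-01  4.90000e-01 -2.82750e+01]
 [ 3.11000e-01 -4.93000e-01 -8.13000e-01  1.03878e+02]
 [ 0.00000e+00  0.00000e+00  0.00000e+00  1.00000e+00]]
N 1 t cm [ 0.43  -0.152  0.138] w [ 0.0024  0.0008 -0.0063] tot mm [ 4.3 -1.5  1.4] deg [ 0.1  0.  -0.4]
pitch 5.295610594973994
[132.96852616   1.61624587  37.84450598] [ 0.35648186  0.00879819 -0.93426082] 2.195329394298971
normal in rig [ 0.50036619 -0.00473099  0.86580095]
face in rig rel mark [   1.99713194   -4.51141037 -101.57742069]
aim in face [  4.38824283   2.5550416  128.61836565] mark [ 4.08815231 51.82077437 87.40828399] lens [   5.22815327 -135.33269497  243.95948748]
measured-normal offset [-3.14973812  5.1196495   1.84828104]
```

View pics/wrist8.png

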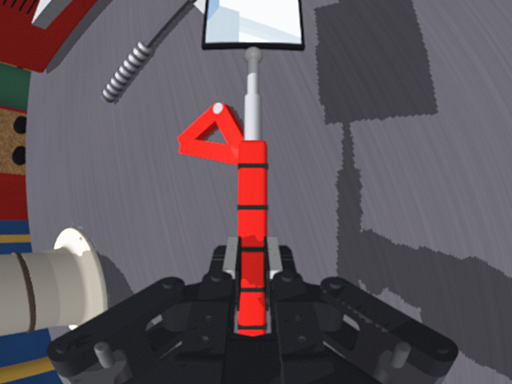

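View pics/scene8.png

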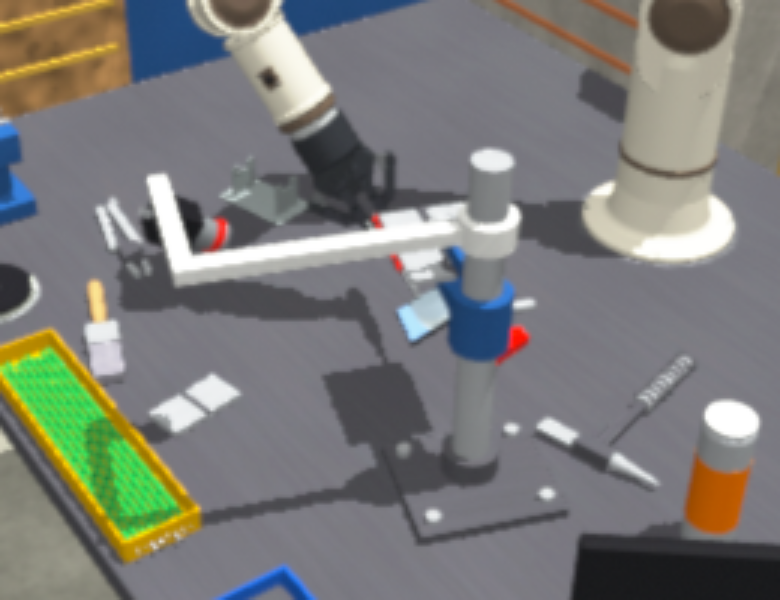

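View pics/top8.png

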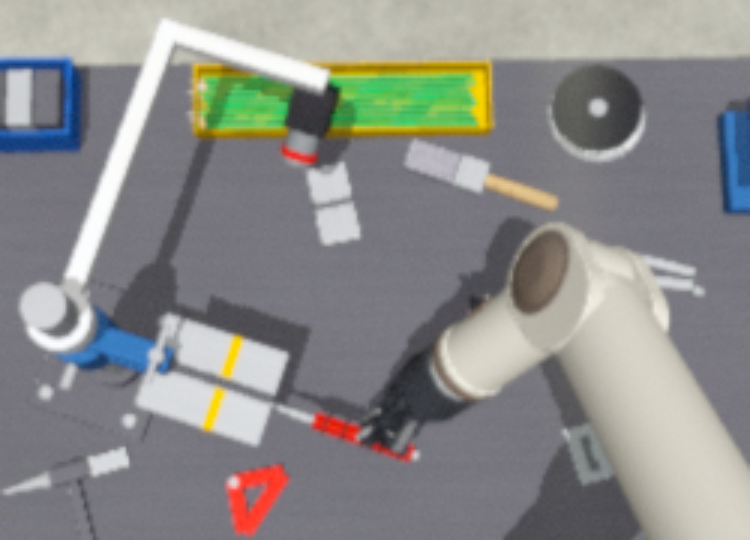

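Call:
carry_out(plan=[{"tx":0.4,"ty":-0.15,"tz":0.15,"wx":0,"wy":0,"wz":-0.005},{"tx":0,"ty":0,"tz":0,"wx":0,"wy":0,"wz":0},{"tx":0,"ty":0,"tz":0,"wx":0,"wy":0,"wz":0},{"tx":0,"ty":0,"tz":0,"wx":0,"wy":0,"wz":0},{"tx":0,"ty":0,"tz":0,"wx":0,"wy":0,"wz":0},{"tx":0,"ty":0,"tz":0,"wx":0,"wy":0,"wz":0},{"tx":0,"ty":0,"tz":0,"wx":0,"wy":0,"wz":0},{"tx":0,"ty":0,"tz":0,"wx":0,"wy":0,"wz":0}])

```text
t: 10.38
tool_pos: [448.9, -23.1, 104.8]
ee_rot: [-0.306, 0.801, 0.514, -0.0]
force: [-0.2, -0.1, -1.4]
width: 0.136
```

```bash
python3 - <<'E'
from h import *
T0,s=cur();print(s['t'],s['width'],s['force'],np.abs(s['qvel']).max())
rows(T0,target()[0])
RMx=RR.T@T0[:3,:3]@toolR(np.eye(3),21.2).T;face=RR.T@((T0@np.r_[145.5,.3,42.5,1])[:3]-MARK)
L=np.array([240,0,44.]);b=np.linalg.norm(L+[0,0,100]);print('face',face,'aim',RMx.T@(L*100/(100+b)-face))
p,d=capture('scene');W=cloud('scene',d)
q=W[198:212,265:280].reshape(-1,3);q=q[(q[:,2]>85)&(q[:,2]<145)];r=(q-MARK)@RR
c=r.mean(0);n=np.linalg.svd(r-c,full_matrices=False)[2][2];print('scene depth',len(r),c,r.min(0),r.max(0),n*np.sign(n[2]))
E
```

```text
10.375 0.1361133725853325 [-0.1736572  -0.10173701 -1.36734906] 0.001083373809332557
N 1 t cm [-0.034  0.021 -0.032] w [ 0.002   0.0008 -0.0004] tot mm [-0.3  0.2 -0.3] deg [ 0.1  0.  -0. ]
face [  -0.20709297    0.44367748 -100.21944307] aim [ -0.54162667  -0.30047272 128.51849217]
scene depth 169 [   7.2730343     1.31042082 -103.69544963] [ -14.51703048  -46.837298   -120.2357697 ] [ 31.42879061  36.38764437 -86.38178079] [ 0.52834269 -0.00719225  0.84900075]
```

```bash
python3 -c "
from station import arm
print(arm.finish_job());s=arm.sense();print(s['t'],s['tool_pos'],s['width'])"
```

```text
the job is handed in; nothing more can be done
None
the job is handed in; nothing more can be done
```

I took the mirror by its grip, lifted it clear of the rest, and brought it under the coupon from the free (-y) side. The job was handed in at about 10.4 s with the mirror held still under the mark; the hand-in gives no verdict.

**Position:** the glass centre came out about 100 mm below the mark and within 1 mm sideways of it, from the arm pose and the measured grasp.

**Angle:** by that pose, the perpendicular at the glass centre passes within 1 mm of aim10 (24 mm is allowed).

**Stillness and grip:** joint speeds were about 0.001 rad/s, the grip was holding, and the force readings stayed near zero. The last pictures (taken just before the final 4 mm shift) showed the rig untouched and the bystanders I could see in place; I did not measure them.

**Checks that differed:**
- Scene-camera depth gave the glass a tilt about 2.4° steeper, which is roughly 5 mm at the aim point and still within tolerance.
- The mirror sits about 1.2° further round in the jaws than planned. I allowed for this in the final pose.
- One grip-angle check gave an implausible number, probably because the red welding magnet was in view. I used the glass-plane fit instead.
- I could not look through the inspection camera itself, so the mark's reflection is worked out from geometry, not seen.

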